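# Make up two toiletry gift sets

### The job

Make up the two gift sets from the stock on the packing bench. The three-cell tray gets the cream jar in its big square cell, the tall spray can in the smaller cell beside it and the soap box in the long slot; the two-cell tray gets the perfume bottle in its larger cell and the small spray can in its smaller cell. Everything stands upright on the floor of its cell, as it stands on the bench now, and the pump bottle, the flat tin and the roll of tape stay where they are.

Things in the scene. Friction and masses are not known exactly. Their poses are not given: they have to be found in the camera images.
- can_tall_c (a point): The tall spray can: bare aluminium cylinder with a white cap, 45 mm in diameter, 150 mm high over all, straight-sided, about 170 g, standing upright; best taken 20 to 30 mm below its top. This point is at its centre, half-way up; z is its upright axis.
- can_small_c (a point): The small (travel) spray can: same look, bare aluminium with a white cap, 38 mm in diameter, 98 mm high over all, about 80 g, standing upright; best taken 20 to 30 mm below its top. This point is at its centre, half-way up; z is its upright axis.
- jar_c (a point): The cream jar: squat round white pot with a black screw lid, 58 mm in diameter, 60 mm high, about 150 g, standing upright; best taken near its top. This point is at its centre, half-way up; z is its upright axis.
- soap_c (a point): The soap box: pale paperboard carton with a grey band, 90 mm long (its x axis), 32 mm thick (its y axis), 60 mm high, about 110 g, standing on its long edge; best taken across its thickness near the top. This point is at its centre, half-way up; z is its upright axis.
- perfume_c (a point): The perfume bottle: flat rectangular brown glass bottle, 54 mm wide (its x axis), 30 mm thick (its y axis), body 68 mm high, with a square black cap 26 by 24 mm on top that makes it 95 mm high over all, about 160 g, standing upright. This point is at its centre, half-way up; z is its upright axis.
- tray3: Three-cell cardboard tray, fixed to the bench: outside 158 mm (its x) by 144 mm (its y), 26 mm high, walls and floor 4 mm thick. Origin: centre of its underside. Cells (inside x by y; centre in the tray's x, y): big square 80 by 80 mm at (-35, -28) mm, for the jar; smaller 66 by 80 mm at (+42, -28) mm, for the tall can; long slot 150 by 52 mm along x at (0, +42) mm, for the soap box.
- tray2: Two-cell cardboard tray, fixed to the bench: outside 148 mm (its x) by 64 mm (its y), 26 mm high, walls and floor 4 mm thick. Origin: centre of its underside. Cells (inside x by y; centre in the tray's x, y): larger 76 by 56 mm at (-32, 0) mm, for the perfume bottle, its width along the tray's x; smaller 60 by 56 mm at (+40, 0) mm, for the small can.
- pump_c (a point): Bystander, to be left alone: white pump bottle with a black pump head, 52 mm in diameter, 170 mm high; the nozzle juts out 34 mm to one side at the top. This point is at its centre, half-way up; z is its upright axis.
- tin_c (a point): Bystander, to be left alone: flat round aluminium tin, 68 mm in diameter, 22 mm high. This point is at its centre, half-way up; z is its upright axis.
- tape_c (a point): Bystander, to be left alone: roll of brown packing tape lying flat, 84 mm in diameter, 68 mm hole, 48 mm high. This point is at its centre, half-way up; z is its upright axis.
Not all that is in view belongs to the job. Leave any blue or purple look-alike of the part that bears can_small_c alone.

How it is judged (in metres and radians):
At the end, for the whole second after the job is handed in: Jar, tall can and soap box in their cells of the three-cell tray, perfume bottle and small can in theirs of the two-cell tray: each on its cell floor (height within 6 mm, centre off by at most the play to the walls plus 3 mm), upright within 0.15 rad, at rest and let go (x of jar_c in the frame of tray3 between -0.049 and -0.021 m and y of jar_c in the frame of tray3 between -0.042 and -0.014 m and z of jar_c in the frame of tray3 between 0.028 and 0.04 m and angle between each of jar_c, can_tall_c, soap_c, perfume_c, can_small_c's own z axis and vertical below 0.15 rad and linear speed of each of jar, can_tall, soap, perfume, can_small below 0.02 m/s and x of can_tall_c in the frame of tray3 between 0.0285 and 0.0555 m and y of can_tall_c in the frame of tray3 between -0.0485 and -0.0075 m and z of can_tall_c in the frame of tray3 between 0.073 and 0.085 m and x of soap_c in the frame of tray3 between -0.033 and 0.033 m and y of soap_c in the frame of tray3 between 0.029 and 0.055 m and z of soap_c in the frame of tray3 between 0.028 and 0.04 m and x of perfume_c in the frame of tray2 between -0.058 and -0.006 m and y of perfume_c in the frame of tray2 between -0.016 and 0.016 m and z of perfume_c in the frame of tray2 between 0.0455 and 0.0575 m and x of can_small_c in the frame of tray2 between 0.026 and 0.054 m and y of can_small_c in the frame of tray2 between -0.012 and 0.012 m and z of can_small_c in the frame of tray2 between 0.047 and 0.059 m); the robot touches nothing.
It fails at once if the pump bottle is pushed more than 30 mm from its place or knocked over (distance of pump_c from where it was at the start of the episode above 0.03 m).
It fails at once if the flat tin is pushed more than 30 mm from its place or knocked over (distance of tin_c from where it was at the start of the episode above 0.03 m).
It fails at once if the roll of tape is pushed more than 30 mm from its place or knocked over (distance of tape_c from where it was at the start of the episode above 0.03 m).
It also fails if it takes over 128 s, if anything falls off the work surface, if the arm or the gripper's body presses on something with over 40 N, if the wrist force passes 120 N, or if a joint passes its speed limit or range.

### The arm

A 6-joint arm with a two-finger parallel gripper is mounted at the origin on the work surface. World frame = base frame: x ahead of the robot, y to its left, z up, the work surface at z = 0. Lengths are in mm, angles in rad, forces in N, time in s.
With the tool pointing down it reaches from about 275 to 750 mm from the base axis. Payload 10.2 kg.
Tool frame: the origin (TCP) lies at the very end of the fingers, on their centre line; the grasp point (between the pads) lies 19 mm behind it; z points along the fingers, y is the line along which they close (so a half turn about z gives the same grasp; the last joint's range is limited). The gripper opens to 85 mm and grips with 20 to 120 N. Pads are 22 mm wide; open, the fingers measure 114 mm over their backs; the gripper's body (76 mm by 85 mm) begins 54 mm behind the grasp point. The pads swing forward as they close: fully open they stand 13 mm farther back than shut.
Start: joints at [-1.471, 0.313, 1.498, -0, 1.331, -0.223], TCP at [166.529, -497.895, 231.294] pointing down, gripper open.
Joint ranges: [-2.94, 2.94], [-0.97, 2.17], [0.19, 2.56], [-1.23, 4.37], [0.02, 3.11], [-2.88, 2.88]. Speed limits (rad/s): [2.39, 2.39, 3.01, 3.14, 3.14, 3.14].

### API

Orientations are given as a unit quaternion [w, x, y, z].
In Python, from rig import ctrl gives the robot as it stands.
- The arm moves only by the tool step_arm, never from a script. Its argument "increments" is a list of rows, each a list of 3 entries, a list of its own where there are three numbers: the shift along the tool's x, y, z in cm, then the turn, a rotation vector about the tool's x, y, z in degrees, then the opening in per cent of the stroke, from 0 (shut) to 100 (fully open). A call has 1 to 8 rows; each row is the pose to reach, as a shift and turn from the pose commanded when the call began, along the tool's axes at that moment; what a row does not reach only later rows make up. A row lasts 1/8 s, in which the tool goes at most 62.5 mm and 10.7 degrees, less where a joint would pass 70% of its speed; a pose out of reach is approached as far as the arm can. A call with a gripper value outside its range is refused whole. The fingers move at their own pace and stop on an object; "squeeze" is the grip in N (left out, the last holds). Time passes only in rows, so rows that repeat a pose let the fingers close. It gives the time, the measured TCP pose, the force, the opening and the grip force at its end, in the units of the state.
- ctrl.sense(): the state, without advancing time (a new reading comes with each control period).
- ctrl.capture(name): name is "scene" or "top"; returns a dict with "img" (400x640x3 uint8, red, green, blue), "fx", "fy", "cx", "cy" (pixels), "extrinsics" (4x4, takes a point from camera to world coordinates). Camera axes: x right, y down, z forward; pixel columns grow to the right and rows downward; lengths in mm; the calibration is good to about 2 mm. A picture is of the moment at which its call begins. There is no depth.
- ctrl.finish_job(): hands the job in; it is judged then, once.
The state is a dict: "time_s": time; "joints": joint angles; "dq": joint speeds; "tau": joint torques, N m; "eef_pos": TCP position; "ee_rot": TCP orientation; "force": force on the tool from outside, world axes, zero at the start; "wrist_torque": the same for the moment, N m; "grip_width": opening from 0.0 (shut) to 1.0 (fully open); "grip_force": force on a finger pad.
Only numpy, scipy, OpenCV 4.12 (cv2) and the standard library are available. Lean on these libraries where they do the work, as an engineer would, in place of code of your own. Each camera call takes 0.05 s, during which the arm holds its last target. There are 200 camera calls.

## Working session

There is one attempt and no reset: what is moved stays moved. The work goes in short steps, Python scripts to look and compute and a tool call to move; the robot and the scene stay as the last step left them, time stands still between calls to the robot, and variables do not carry over. Pictures are saved under pics/ and viewed, at most 14 in all, crops included, and the job is handed in when it is done.

Besides the shell and the picture viewer there is one more tool, called after ">>>" as name(argument=value, ...) on one line, values as JSON. step_arm: Moves the arm, as the interface text tells. Its arguments: {"type":"object","properties":{"increments":{"type":"array"},"squeeze":{"type":"number"}},"required":["increments"]}

```bash
mkdir -p pics; ls; cat > h.py <<'E'
import sys; sys.path.insert(0,'.')
import numpy as np, cv2
from rig import ctrl
def cap(n,save=None):
    c=ctrl.capture(n)
    if save: cv2.imwrite('pics/'+save,c['img'][:,:,::-1])
    return c
def ray(c,u,v,z):
    E=np.array(c['extrinsics']); d=E[:3,:3]@np.array([(u-c['cx'])/c['fx'],(v-c['cy'])/c['fy'],1]); o=E[:3,3]
    return o+d*(z-o[2])/d[2]
def proj(c,p):
    E=np.array(c['extrinsics']); q=E[:3,:3].T@(np.array(p,float)-E[:3,3])
    return np.array([q[0]/q[2]*c['fx']+c['cx'],q[1]/q[2]*c['fy']+c['cy']])
E
python3 - <<'E'
from h import *
for n in('top','scene'):
    c=cap(n,n+'0.png'); print(n,c['fx'],c['cx'],c['cy'],np.round(c['extrinsics'],3).tolist())
print(ctrl.sense())
E
```

```text
pics
top 425.6664867208033 319.8990455280565 200.19756570053653 [[0.009, -0.997, 0.074, 509.136], [-1.0, -0.01, -0.013, 11.414], [0.013, -0.074, -0.997, 983.179], [0.0, 0.0, 0.0, 1.0]]
scene 369.28687017363706 320.11693266430274 196.5270762932332 [[0.809, 0.428, -0.403, 925.968], [0.588, -0.593, 0.551, -468.978], [-0.003, -0.682, -0.731, 680.275], [0.0, 0.0, 0.0, 1.0]]
{'time_s': 0.1, 'joints': array([-1.47141312e+00,  3.13360999e-01,  1.49832570e+00,  1.74295883e-05,
        1.33096632e+00, -2.23393935e-01]), 'dq': array([ 0.00258762, -0.00157876, -0.00137828, -0.00089992,  0.00082081,
       -0.00083273]), 'tau': array([ 2.28981655e-03, -4.12898648e+01, -2.60144681e+01, -2.55855384e-04,
        2.95962163e-03, -4.52496408e-05]), 'eef_pos': array([ 166.50530652, -497.67718858,  230.82253665]), 'ee_rot': array([-5.28636413e-04,  9.87005302e-01,  1.60686815e-01,  4.13009271e-05]), 'force': array([ 0.19947247,  0.67093546, -0.14835361]), 'wrist_torque': array([-0.02004333, -0.03485857, -0.01543298]), 'grip_force': 0.0, 'grip_width': 1.0051082782451843}
```

View pics/top0.png

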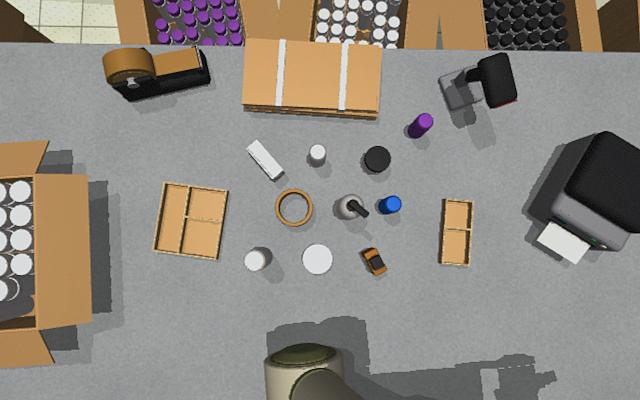

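View pics/scene0.png

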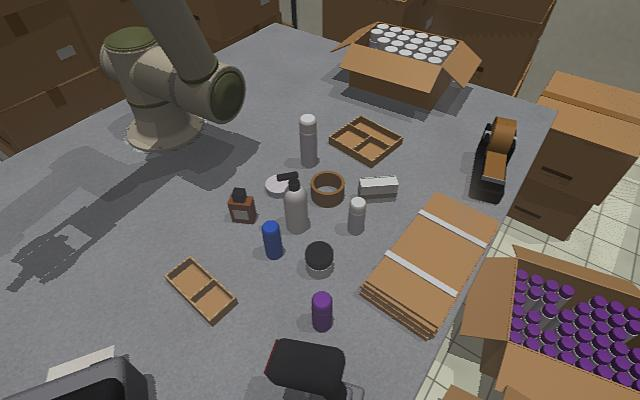

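In the top picture the cream jar (377,159), soap (265,160), tape (293,207), pump (350,207), tin (317,259) and perfume (374,262) can be told apart. tray3 is at (191,220) and tray2 at (457,232).
Can candidates: white cap (317,155), white cap tall (256,260), blue (390,205), purple (421,125). The small can is (317,155): bare aluminium with a white cap, and shorter than (256,260), which is the tall can. I'll confirm that in an enlarged crop.

```bash
python3 - <<'E'
import cv2,numpy as np
t=cv2.imread('pics/top0.png')
c=t[130:280,235:410]; cv2.imwrite('pics/c1.png',cv2.resize(c,None,fx=4,fy=4,interpolation=cv2.INTER_CUBIC))
a=cv2.resize(t[175:270,145:240],None,fx=4,fy=4,interpolation=cv2.INTER_CUBIC)
b=cv2.resize(t[190:275,420:495],None,fx=4,fy=4,interpolation=cv2.INTER_CUBIC)
o=np.zeros((380,690,3),np.uint8);o[:,:380]=a;o[:340,390:690]=b
cv2.imwrite('pics/c2.png',o)
E
```

```text
(no output)
```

View pics/c1.png

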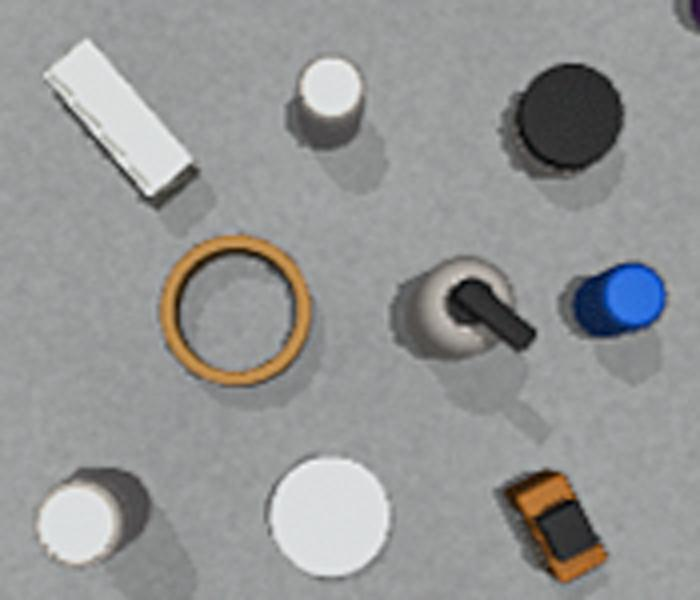

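View pics/c2.png

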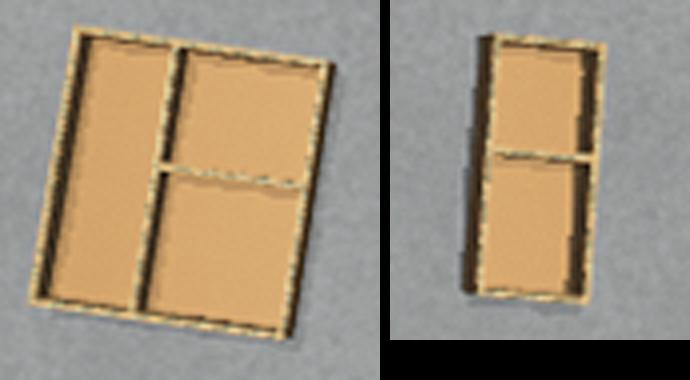

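The crop confirms it: the small can is the white cap at crop (331,87), with an aluminium body. The tall can is at crop (78,522). The blue can at (630,295) is a look-alike and stays put. In the second crop, both trays have their larger cell at the bottom and tray3's slot is on the left, so tray x points up the image and tray y points left.

```bash
cat > meas.py <<'E'
from h import *
c=cap('top')
def P(x,y,z): return ray(c,235+x/4-.375,130+y/4-.375,z)[:2]
def yaw(a,b): d=b-a; return np.degrees(np.arctan2(d[1],d[0]))
o={}
for n,x,y,z in [('small',331,87,98),('jar',570,116,60),('tall',78,522,150),('cap',568,528,95),('tape',236,310,48),('tin',330,515,22),('pump',472,298,170),('blue',635,294,98)]:
    o[n]=P(x,y,z)
    print(n,o[n].round(1))
s=[P(x,y,60) for x,y in[(45,75),(85,40),(193,160),(152,196)]]
print('soap',np.mean(s,0).round(1),yaw(s[3],s[0]),yaw(s[2],s[1]),np.linalg.norm(s[3]-s[0]),np.linalg.norm(s[1]-s[0]))
b=[P(x,y,68) for x,y in[(508,490),(555,472),(607,555),(565,582)]]
print('perf',np.mean(b,0).round(1),yaw(b[3],b[0]),yaw(b[2],b[1]),np.linalg.norm(b[3]-b[0]),np.linalg.norm(b[1]-b[0]))
def T(pts,ox,oy,cells):
    q=[ray(c,ox+x/4-.375,oy+y/4-.375,26)[:2] for x,y in pts]  # TL TR BR BL
    m=np.mean(q,0); ux=(q[0]-q[3])+(q[1]-q[2]); uy=(q[0]-q[1])+(q[3]-q[2]); uy/=np.linalg.norm(uy)
    a=np.arctan2(ux[1],ux[0]); a2=np.arctan2(-uy[0],uy[1]); print('tray',m.round(1),np.degrees([a,a2]).round(1),[np.linalg.norm(q[i]-q[i-1]).round(1) for i in range(4)])
    a=(a+a2)/2
    for k,(x,y) in cells.items(): print('  cell',k,(m+[np.cos(a)*x-np.sin(a)*y,np.sin(a)*x+np.cos(a)*y]).round(1))
T([(78,30),(333,64),(290,337),(33,303)],145,175,dict(jar=(-35,-28),tall=(42,-28),soap=(0,42)))
T([(494-390,37),(606-390,42),(588-390,302),(476-390,293)],420,190,dict(perf=(-32,0),small=(40,0)))
E
cat > go.py <<'E'
# usage: go.py x y z yaw_deg [x y z yaw ...] -> tool-frame cm shifts and turn for each target
from h import *
from scipy.spatial.transform import Rotation as R
s=ctrl.sense(); q=s['ee_rot']; r=R.from_quat([q[1],q[2],q[3],q[0]]); p=s['eef_pos']
x=r.as_matrix()[:,0]; print('pos',p.round(1),'yaw',np.degrees(np.arctan2(x[1],x[0])).round(1),'t',round(s['time_s'],2),'j',s['joints'].round(2),'F',s['force'].round(1))
a=list(map(float,sys.argv[1:]))
for i in range(0,len(a),4):
    d=r.inv().apply(np.array(a[i:i+3])-p)/10
    w=np.radians(a[i+3]); M=np.array([[np.cos(w),np.sin(w),0],[np.sin(w),-np.cos(w),0],[0,0,-1]])
    print(a[i:i+4],'->',d.round(2).tolist(),np.degrees((r.inv()*R.from_matrix(M)).as_rotvec()).round(1).tolist())
E
python3 meas.py; python3 go.py
```

```text
small [677.4   6.4]
jar [ 670.1 -125.1]
tall [452.9 127.2]
cap [ 448.2 -118.7]
tape [562.4  57.1]
tin [449.3   4.2]
pump [562.3 -61.7]
blue [ 570.  -153.4]
soap [666.4 122.1] 42.10219797292516 42.515635752866245 88.96332443847683 29.111703397205577
perf [ 448.1 -117.7] 32.2027725132867 32.39964223896032 57.28204158558783 27.022083684121313
tray [531.8 288.3] [-7.3 -7. ] [np.float64(154.1), np.float64(144.7), np.float64(154.1), np.float64(144.0)]
  cell jar [493.5 264.9]
  cell tall [569.9 255.3]
  cell soap [537. 330.]
tray [ 512.2 -311.1] [-4.8 -3. ] [np.float64(144.4), np.float64(63.7), np.float64(146.7), np.float64(63.1)]
  cell perf [ 480.3 -309. ]
  cell small [ 552.1 -313.9]
pos [ 166.5 -497.7  230.9] yaw 18.5 t 0.15 j [-1.47  0.31  1.5   0.    1.33 -0.22] F [ 0.3 -0.1 -0.2]
```

```bash
python3 go.py 448 -118 150 32.3 448 -118 36 32.3
```

```text
pos [ 166.5 -497.7  230.9] yaw 18.5 t 0.15 j [-1.47  0.31  1.5   0.    1.33 -0.22] F [ 0.3 -0.1 -0.2]
[448.0, -118.0, 150.0, 32.3] -> [38.74, -27.07, 8.12] [-0.1, -0.0, -13.8]
[448.0, -118.0, 36.0, 32.3] -> [38.74, -27.06, 19.52] [-0.1, -0.0, -13.8]
```

>>> step_arm(increments=[[[38.7, -27.1, 8.1], [0, 0, -13.8], 70], [[38.7, -27.1, 8.1], [0, 0, -13.8], 70], [[38.7, -27.1, 8.1], [0, 0, -13.8], 70], [[38.7, -27.1, 8.1], [0, 0, -13.8], 70], [[38.7, -27.1, 8.1], [0, 0, -13.8], 70], [[38.7, -27.1, 8.1], [0, 0, -13.8], 70], [[38.7, -27.1, 8.1], [0, 0, -13.8], 70], [[38.7, -27.1, 8.1], [0, 0, -13.8], 70]], squeeze=35)

```text
time_s: 1.15
eef_pos: [448.4, -115.8, 149.8]
ee_rot: [-0.0, 0.96, 0.279, -0.0]
force: [0.8, -0.7, -0.6]
grip_width: 0.699
grip_force: 0.0
```

```bash
python3 go.py 448 -118 90 32.3 448 -118 36 32.3
```

```text
pos [ 448.4 -115.8  149.8] yaw 32.4 t 1.15 j [-0.51  0.26  1.79  0.    1.09  0.5 ] F [ 0.8 -0.7 -0.6]
[448.0, -118.0, 90.0, 32.3] -> [-0.15, 0.16, 5.98] [-0.0, 0.0, 0.1]
[448.0, -118.0, 36.0, 32.3] -> [-0.15, 0.17, 11.38] [-0.0, 0.0, 0.1]
```

>>> step_arm(increments=[[[0, 0, 5.5], [0, 0, 0], 70], [[0, 0, 9], [0, 0, 0], 70], [[0, 0, 11.4], [0, 0, 0], 70], [[0, 0, 11.4], [0, 0, 0], 70], [[0, 0, 11.4], [0, 0, 0], 20], [[0, 0, 11.4], [0, 0, 0], 20], [[0, 0, 11.4], [0, 0, 0], 20], [[0, 0, 11.4], [0, 0, 0], 20]])

```text
time_s: 2.15
eef_pos: [448.3, -118.4, 37.4]
ee_rot: [0.001, 0.961, 0.278, 0.001]
force: [0.2, 1.1, 6.2]
grip_width: 0.348
grip_force: 37.7
```

```bash
python3 go.py 480 -309 130 -4 480 -309 41 -4; python3 -c "
from h import *
cap('scene','s1.png')
import cv2;i=cv2.imread('pics/s1.png');cv2.imwrite('pics/s1c.png',cv2.resize(i[130:330,130:390],None,fx=3,fy=3)[:600,:780])"
```

```text
pos [ 448.3 -118.4   37.4] yaw 32.3 t 2.15 j [-0.51  0.45  1.89  0.    0.8   0.5 ] F [0.2 1.1 6.2]
[480.0, -309.0, 130.0, -4.0] -> [-7.49, 17.82, -9.24] [0.1, -0.1, 36.3]
[480.0, -309.0, 41.0, -4.0] -> [-7.5, 17.81, -0.34] [0.1, -0.1, 36.3]
```

View pics/s1c.png

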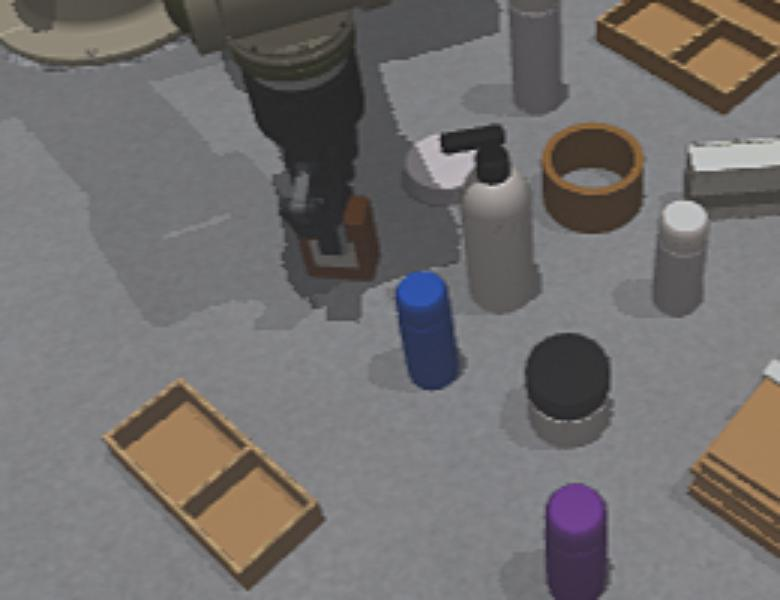

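The picture shows the perfume held between the fingers at crop (340,240), upright, with everything else in place. Lift and carry to tray2.

>>> step_arm(increments=[[[0, 0, -4.5], [0, 0, 0], 20], [[0, 0, -9.2], [0, 0, 0], 20], [[-2.5, 6, -9.2], [0, 0, 10], 20], [[-5, 12, -9.2], [0, 0, 20], 20], [[-7.5, 17.8, -9.2], [0, 0, 30], 20], [[-7.5, 17.8, -9.2], [0, 0, 36.3], 20], [[-7.5, 17.8, -9.2], [0, 0, 36.3], 20], [[-7.5, 17.8, -9.2], [0, 0, 36.3], 20]])

```text
time_s: 3.2
eef_pos: [479.2, -307.9, 128.4]
ee_rot: [-0.0, 0.999, -0.033, -0.0]
force: [-0.2, 0.3, -0.8]
grip_width: 0.346
grip_force: 36.4
```

```bash
python3 go.py 480 -309 41 -4; python3 -c "
from h import *
c=cap('top','t1.png')
import cv2;i=cv2.imread('pics/t1.png');cv2.imwrite('pics/t1c.png',cv2.resize(i[180:290,400:520],None,fx=5,fy=5))"
```

```text
pos [ 479.2 -307.9  128.4] yaw -3.8 t 3.2 j [-0.78  0.51  1.5   0.    1.14  0.86] F [-0.2  0.3 -0.8]
[480.0, -309.0, 41.0, -4.0] -> [0.09, 0.11, 8.74] [-0.0, 0.0, 0.2]
```

View pics/t1c.png

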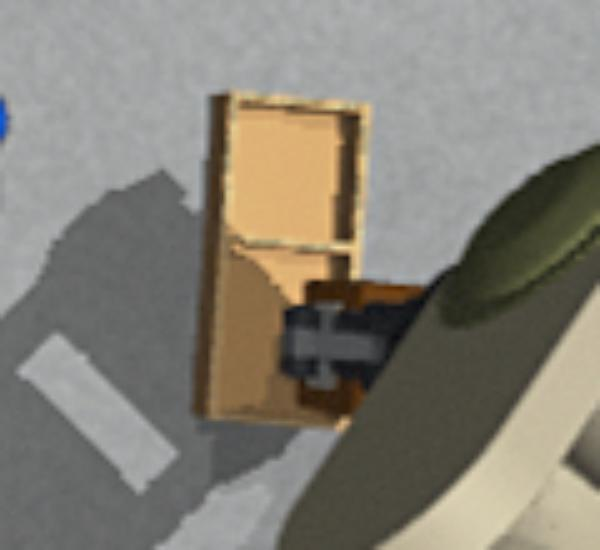

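The picture shows the bottle held over the lower cell at crop (350,340), displaced by parallax and aligned with the tray. Lower and release.

>>> step_arm(increments=[[[0.1, 0.1, 4], [0, 0, 0], 20], [[0.1, 0.1, 7], [0, 0, 0], 20], [[0.1, 0.1, 8.3], [0, 0, 0], 20], [[0.1, 0.1, 8.6], [0, 0, 0], 20], [[0.1, 0.1, 8.6], [0, 0, 0], 20], [[0.1, 0.1, 8.6], [0, 0, 0], 60], [[0.1, 0.1, 8.6], [0, 0, 0], 60], [[0.1, 0.1, 8.6], [0, 0, 0], 60]])

```text
time_s: 4.25
eef_pos: [480.3, -309.9, 42.7]
ee_rot: [0.0, 0.999, -0.035, 0.0]
force: [0.2, -0.4, -0.5]
grip_width: 0.598
grip_force: 0.0
```

>>> step_arm(increments=[[[0, 0, -4], [0, 0, 0], 60], [[0, 0, -10], [0, 0, 0], 60], [[0, 0, -16], [0, 0, 0], 90], [[0, 0, -16], [0, 0, 0], 90]])

```text
time_s: 4.75
eef_pos: [481.5, -310.9, 207.2]
ee_rot: [0.003, 0.999, -0.035, 0.003]
force: [-0.6, -0.4, -0.4]
grip_width: 0.899
grip_force: 0.0
```

```bash
python3 go.py 670 -125 200 -7 670 -125 26 -7
```

```text
pos [ 481.5 -310.9  207.2] yaw -4.0 t 4.75 j [-0.78  0.43  1.39  0.    1.31  0.86] F [-0.6 -0.4 -0.4]
[670.0, -125.0, 200.0, -7.0] -> [17.5, -19.87, 0.73] [0.3, -0.4, 3.0]
[670.0, -125.0, 26.0, -7.0] -> [17.37, -19.97, 18.13] [0.3, -0.4, 3.0]
```

>>> step_arm(increments=[[[17.7, -19.8, 0.2], [0, 0, 3], 100], [[17.7, -19.8, 0.2], [0, 0, 3], 100], [[17.7, -19.8, 0.2], [0, 0, 3], 100], [[17.7, -19.8, 0.2], [0, 0, 3], 100], [[17.7, -19.8, 0.2], [0, 0, 3], 100], [[17.7, -19.8, 0.2], [0, 0, 3], 100], [[17.7, -19.8, 8], [0, 0, 3], 100], [[17.7, -19.8, 8], [0, 0, 3], 100]])

```text
time_s: 5.75
eef_pos: [668.1, -125.0, 118.2]
ee_rot: [-0.001, 0.998, -0.062, -0.004]
force: [-0.6, -1.0, 0.6]
grip_width: 1.001
grip_force: 0.0
```

```bash
python3 go.py 670 -125 26 -7; python3 -c "
from h import *
c=cap('top','t2.png');cap('scene','s2.png')
i=cv2.imread('pics/t2.png');j=cv2.imread('pics/s2.png')
a=cv2.resize(i[190:290,400:500],None,fx=4,fy=4);b=cv2.resize(j[200:300,250:350],None,fx=4,fy=4)
cv2.imwrite('pics/x2.png',np.hstack([a,b]))"
```

```text
pos [ 668.1 -125.   118.2] yaw -7.1 t 5.75 j [-0.36  0.75  1.1  -0.    1.3   1.34] F [-0.6 -1.   0.6]
[670.0, -125.0, 26.0, -7.0] -> [0.25, -0.01, 9.22] [-0.1, 0.4, -0.1]
```

View pics/x2.png

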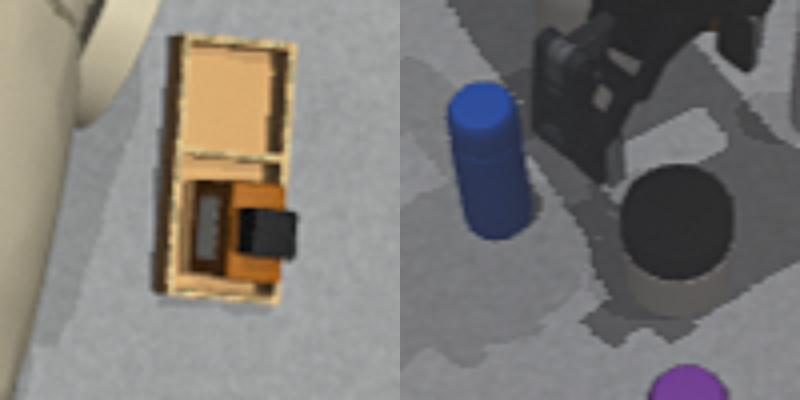

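The perfume stands in its cell at left crop (240,230). The jar is at right crop (680,225), with the open fingers above it. Descend and grip.

>>> step_arm(increments=[[[0.1, 0, 4], [0, 0, 0], 100], [[0.1, 0, 7.5], [0, 0, 0], 100], [[0.1, 0, 9.5], [0, 0, 0], 100], [[0.1, 0, 9.5], [0, 0, 0], 100], [[0.1, 0, 9.5], [0, 0, 0], 50], [[0.1, 0, 9.5], [0, 0, 0], 50], [[0.1, 0, 9.5], [0, 0, 0], 50], [[0.1, 0, 9.5], [0, 0, 0], 50]])

```text
time_s: 6.85
eef_pos: [672.6, -125.1, 29.5]
ee_rot: [0.001, 0.998, -0.061, 0.002]
force: [-0.7, -0.1, 5.5]
grip_width: 0.667
grip_force: 37.9
```

```bash
python3 go.py 670 -125 260 -7 493.5 265 260 -7 493.5 265 110 -7 493.5 265 31 -7
```

```text
pos [ 672.6 -125.1   29.5] yaw -7.0 t 6.85 j [-0.35  0.85  1.16 -0.    1.13  1.34] F [-0.7 -0.1  5.5]
[670.0, -125.0, 260.0, -7.0] -> [-0.18, 0.04, -23.05] [0.1, -0.2, 0.0]
[493.5, 265.0, 260.0, -7.0] -> [-22.45, -36.52, -23.16] [0.1, -0.2, 0.0]
[493.5, 265.0, 110.0, -7.0] -> [-22.5, -36.53, -8.16] [0.1, -0.2, 0.0]
[493.5, 265.0, 31.0, -7.0] -> [-22.53, -36.54, -0.26] [0.1, -0.2, 0.0]
```

>>> step_arm(increments=[[[0, 0, -5], [0, 0, 0], 50], [[0, 0, -11], [0, 0, 0], 50], [[0, 0, -17], [0, 0, 0], 50], [[0, 0, -22], [0, 0, 0], 50], [[-2.5, -4, -22.5], [0, 0, 0], 50], [[-5.5, -9, -22.5], [0, 0, 0], 50], [[-8.5, -14, -22.5], [0, 0, 0], 50], [[-11.5, -19, -22.5], [0, 0, 0], 50]])

```text
time_s: 7.85
eef_pos: [579.5, 79.5, 252.9]
ee_rot: [-0.0, 0.998, -0.061, 0.0]
force: [0.3, 0.9, -0.9]
grip_width: 0.67
grip_force: 38.4
```

```bash
python3 go.py 493.5 265 250 -7 493.5 265 100 -7
```

```text
pos [579.5  79.5 252.9] yaw -7.0 t 7.85 j [-0.06  0.43  1.27  0.    1.44  1.63] F [ 0.3  0.9 -0.9]
[493.5, 265.0, 250.0, -7.0] -> [-10.8, -17.36, 0.28] [-0.0, -0.0, -0.0]
[493.5, 265.0, 100.0, -7.0] -> [-10.81, -17.36, 15.28] [-0.0, -0.0, -0.0]
```

>>> step_arm(increments=[[[-3.5, -5, 0], [0, 0, 0], 50], [[-7, -11, 0], [0, 0, 0], 50], [[-10.8, -17.4, 3], [0, 0, 0], 50], [[-10.8, -17.4, 8], [0, 0, 0], 50], [[-10.8, -17.4, 13], [0, 0, 0], 50], [[-10.8, -17.4, 15], [0, 0, 0], 50], [[-10.8, -17.4, 15], [0, 0, 0], 50], [[-10.8, -17.4, 15], [0, 0, 0], 50]])

```text
time_s: 8.85
eef_pos: [495.3, 264.0, 103.8]
ee_rot: [-0.0, 0.998, -0.061, 0.001]
force: [0.0, 0.0, -0.5]
grip_width: 0.669
grip_force: 38.4
```

```bash
python3 go.py 493.5 265 32 -7
```

```text
pos [495.3 264.  103.8] yaw -7.0 t 8.85 j [0.28 0.52 1.55 0.   1.07 1.97] F [ 0.   0.  -0.5]
[493.5, 265.0, 32.0, -7.0] -> [-0.21, -0.07, 7.18] [-0.1, -0.1, -0.0]
```

>>> step_arm(increments=[[[-0.2, 0, 3], [0, 0, 0], 50], [[-0.2, 0, 5.5], [0, 0, 0], 50], [[-0.2, 0, 6.7], [0, 0, 0], 50], [[-0.2, 0, 7], [0, 0, 0], 50], [[-0.2, 0, 7], [0, 0, 0], 50], [[-0.2, 0, 7], [0, 0, 0], 92], [[-0.2, 0, 7], [0, 0, 0], 92], [[-0.2, 0, 7], [0, 0, 0], 92]])

```text
time_s: 9.85
eef_pos: [492.8, 264.1, 32.5]
ee_rot: [-0.0, 0.998, -0.061, 0.0]
force: [0.5, 0.1, -0.0]
grip_width: 0.92
grip_force: 0.0
```

>>> step_arm(increments=[[[0, 0, -4], [0, 0, 0], 92], [[0, 0, -10], [0, 0, 0], 92], [[0, 0, -14], [0, 0, 0], 92], [[0, 0, -14], [0, 0, 0], 92]])

```text
time_s: 10.35
eef_pos: [493.9, 264.5, 175.4]
ee_rot: [-0.001, 0.998, -0.061, 0.003]
force: [-0.7, -0.0, -0.0]
grip_width: 0.923
grip_force: 0.0
```

```bash
python3 go.py 666.4 122 172 42.3 666.4 122 100 42.3 666.4 122 32 42.3
```

```text
pos [493.9 264.5 175.4] yaw -7.0 t 10.35 j [0.28 0.43 1.48 0.   1.23 1.98] F [-0.7 -0.  -0. ]
[666.4, 122.0, 172.0, 42.3] -> [18.86, 12.04, 0.42] [0.0, -0.4, -49.3]
[666.4, 122.0, 100.0, 42.3] -> [18.81, 12.06, 7.62] [0.0, -0.4, -49.3]
[666.4, 122.0, 32.0, 42.3] -> [18.77, 12.07, 14.42] [0.0, -0.4, -49.3]
```

>>> step_arm(increments=[[[18.8, 12.1, 0], [0, 0, -49.3], 75], [[18.8, 12.1, 0], [0, 0, -49.3], 75], [[18.8, 12.1, 0], [0, 0, -49.3], 75], [[18.8, 12.1, 0], [0, 0, -49.3], 75], [[18.8, 12.1, 0], [0, 0, -49.3], 75], [[18.8, 12.1, 4], [0, 0, -49.3], 75], [[18.8, 12.1, 7], [0, 0, -49.3], 75], [[18.8, 12.1, 7], [0, 0, -49.3], 75]])

```text
time_s: 11.35
eef_pos: [662.9, 120.9, 98.8]
ee_rot: [-0.001, 0.933, 0.361, -0.003]
force: [0.5, -0.7, 0.3]
grip_width: 0.749
grip_force: 0.0
```

```bash
python3 go.py 666.4 122 32 42.3
```

```text
pos [662.9 120.9  98.8] yaw 42.3 t 11.35 j [0.01 0.76 1.14 0.   1.25 0.84] F [ 0.5 -0.7  0.3]
[666.4, 122.0, 32.0, 42.3] -> [0.37, 0.19, 6.67] [-0.3, 0.3, -0.0]
```

>>> step_arm(increments=[[[0.1, 0.1, 3], [0, 0, 0], 75], [[0.1, 0.1, 6], [0, 0, 0], 75], [[0.1, 0.1, 6.9], [0, 0, 0], 75], [[0.1, 0.1, 6.9], [0, 0, 0], 75], [[0.1, 0.1, 6.9], [0, 0, 0], 20], [[0.1, 0.1, 6.9], [0, 0, 0], 20], [[0.1, 0.1, 6.9], [0, 0, 0], 20], [[0.1, 0.1, 6.9], [0, 0, 0], 20]])

```text
time_s: 12.35
eef_pos: [666.7, 120.9, 34.8]
ee_rot: [0.0, 0.933, 0.361, 0.001]
force: [-0.8, -0.5, 6.5]
grip_width: 0.365
grip_force: 36.0
```

```bash
python3 go.py 537 330 132 -7 537 330 36 -7;  python3 -c "
from h import *
c=cap('top','t3.png');cap('scene','s3.png')
i=cv2.imread('pics/t3.png');j=cv2.imread('pics/s3.png')
a=cv2.resize(i[170:270,140:240],None,fx=4,fy=4);b=cv2.resize(j[120:220,310:410],None,fx=4,fy=4)
cv2.imwrite('pics/x3.png',np.hstack([a,b]))"
```

```text
pos [666.7 120.9  34.8] yaw 42.3 t 12.35 j [0.01 0.83 1.18 0.   1.12 0.84] F [-0.8 -0.5  6.5]
[537.0, 330.0, 132.0, -7.0] -> [4.49, -24.18, -9.76] [0.0, -0.1, 49.3]
[537.0, 330.0, 36.0, -7.0] -> [4.47, -24.19, -0.16] [0.0, -0.1, 49.3]
```

View pics/x3.png

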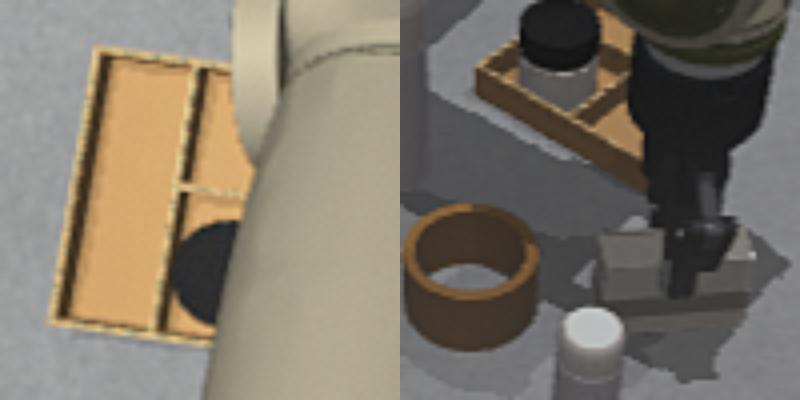

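The jar stands in its cell at left crop (215,270) and the soap is held squarely at right crop (690,265).

>>> step_arm(increments=[[[0, 0, -5], [0, 0, 0], 20], [[0, 0, -10], [0, 0, 0], 20], [[1, -5, -10], [0, 0, 10], 20], [[2, -11, -10], [0, 0, 20], 20], [[3.2, -17, -10], [0, 0, 30], 20], [[4.5, -23, -10], [0, 0, 40], 20], [[4.5, -24.2, -10], [0, 0, 49.3], 20], [[4.5, -24.2, -10], [0, 0, 49.3], 20]])

```text
time_s: 13.45
eef_pos: [535.7, 330.9, 133.3]
ee_rot: [0.0, 0.998, -0.06, -0.0]
force: [0.5, -0.5, -1.3]
grip_width: 0.373
grip_force: 35.2
```

>>> step_arm(increments=[[[0, 0, 0], [0, 0, 0], 20], [[0, 0, 0], [0, 0, 0], 20]])

```text
time_s: 13.7
eef_pos: [537.0, 329.3, 133.2]
ee_rot: [0.0, 0.998, -0.061, -0.0]
force: [0.6, -0.7, -0.7]
grip_width: 0.368
grip_force: 35.2
```

```bash
python3 go.py 537 330 39 -7
```

```text
pos [537.  329.3 133.2] yaw -7.0 t 13.7 j [ 0.36  0.63  1.28 -0.    1.23  2.06] F [ 0.6 -0.7 -0.7]
[537.0, 330.0, 39.0, -7.0] -> [-0.01, -0.07, 9.42] [0.0, 0.0, 0.0]
```

>>> step_arm(increments=[[[0, 0, 4], [0, 0, 0], 20], [[0, 0, 7.5], [0, 0, 0], 20], [[0, 0, 9], [0, 0, 0], 20], [[0, 0, 9.4], [0, 0, 0], 20], [[0, 0, 9.4], [0, 0, 0], 20], [[0, 0, 9.4], [0, 0, 0], 55], [[0, 0, 9.4], [0, 0, 0], 55], [[0, 0, 9.4], [0, 0, 0], 55]])

```text
time_s: 14.7
eef_pos: [536.5, 330.3, 39.8]
ee_rot: [-0.0, 0.998, -0.061, 0.0]
force: [0.1, -0.5, -0.3]
grip_width: 0.55
grip_force: 0.0
```

>>> step_arm(increments=[[[0, 0, -4], [0, 0, 0], 55], [[0, 0, -10], [0, 0, 0], 55], [[0, 0, -16], [0, 0, 0], 80], [[0, 0, -19], [0, 0, 0], 80]])

```text
time_s: 15.2
eef_pos: [536.9, 330.5, 233.3]
ee_rot: [-0.001, 0.998, -0.061, 0.002]
force: [-0.3, -0.3, -0.4]
grip_width: 0.8
grip_force: 0.0
```

```bash
python3 go.py 453 127 225 -7 453 127 106 -7
```

```text
pos [536.9 330.5 233.3] yaw -7.0 t 15.2 j [0.37 0.55 1.15 0.   1.44 2.06] F [-0.3 -0.3 -0.4]
[453.0, 127.0, 225.0, -7.0] -> [-5.85, 21.22, 0.75] [-0.1, -0.3, 0.0]
[453.0, 127.0, 106.0, -7.0] -> [-5.9, 21.25, 12.65] [-0.1, -0.3, 0.0]
```

>>> step_arm(increments=[[[-1.5, 6, 0], [0, 0, 0], 85], [[-3.5, 12, 0], [0, 0, 0], 85], [[-5, 18, 0], [0, 0, 0], 85], [[-5.9, 21.2, 0], [0, 0, 0], 85], [[-5.9, 21.2, 0], [0, 0, 0], 85], [[-5.9, 21.2, 4], [0, 0, 0], 85], [[-5.9, 21.2, 6], [0, 0, 0], 85], [[-5.9, 21.2, 6], [0, 0, 0], 85]])

```text
time_s: 16.2
eef_pos: [451.6, 127.6, 168.4]
ee_rot: [0.0, 0.998, -0.061, -0.001]
force: [-0.3, -0.1, 1.1]
grip_width: 0.852
grip_force: 0.0
```

```bash
python3 go.py 453 127 104 -7;  python3 -c "
from h import *
cap('top','t4.png');cap('scene','s4.png')
i=cv2.imread('pics/t4.png');j=cv2.imread('pics/s4.png')
a=cv2.resize(i[170:270,140:240],None,fx=4,fy=4);b=cv2.resize(j[80:180,270:370],None,fx=4,fy=4)
cv2.imwrite('pics/x4.png',np.hstack([a,b]))"
```

```text
pos [451.6 127.6 168.4] yaw -7.0 t 16.2 j [0.02 0.26 1.75 0.   1.14 1.72] F [-0.3 -0.1  1.1]
[453.0, 127.0, 104.0, -7.0] -> [0.16, 0.05, 6.44] [0.0, 0.1, 0.0]
```

View pics/x4.png

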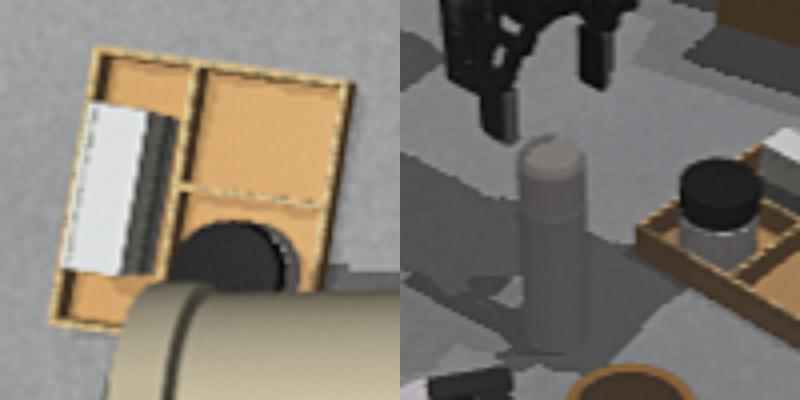

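The soap stands in its slot at left crop (125,190), the jar is in its cell, and the tall can is centred below the fingers at right crop (550,160).

>>> step_arm(increments=[[[0.1, 0, 3], [0, 0, 0], 85], [[0.1, 0, 5.5], [0, 0, 0], 85], [[0.1, 0, 6.5], [0, 0, 0], 85], [[0.1, 0, 6.5], [0, 0, 0], 85], [[0.1, 0, 6.5], [0, 0, 0], 35], [[0.1, 0, 6.5], [0, 0, 0], 35], [[0.1, 0, 6.5], [0, 0, 0], 35], [[0.1, 0, 6.5], [0, 0, 0], 35]])

```text
time_s: 17.3
eef_pos: [453.6, 127.0, 105.4]
ee_rot: [-0.0, 0.998, -0.061, 0.001]
force: [-0.9, 0.1, 7.0]
grip_width: 0.526
grip_force: 35.3
```

```bash
python3 go.py 570 255.5 190 -7 570 255.5 110 -7
```

```text
pos [453.6 127.  105.4] yaw -7.0 t 17.3 j [0.02 0.34 1.82 0.   0.98 1.72] F [-0.9  0.1  7. ]
[570.0, 255.5, 190.0, -7.0] -> [10.0, -14.18, -8.44] [-0.0, -0.1, -0.0]
[570.0, 255.5, 110.0, -7.0] -> [9.99, -14.18, -0.44] [-0.0, -0.1, -0.0]
```

>>> step_arm(increments=[[[0, 0, -5], [0, 0, 0], 35], [[0, 0, -10], [0, 0, 0], 35], [[2.5, -3.5, -10], [0, 0, 0], 35], [[5.5, -8, -10], [0, 0, 0], 35], [[8.5, -12, -10], [0, 0, 0], 35], [[10, -14.2, -10], [0, 0, 0], 35], [[10, -14.2, -10], [0, 0, 0], 35], [[10, -14.2, -10], [0, 0, 0], 35]])

```text
time_s: 18.3
eef_pos: [569.0, 255.1, 204.2]
ee_rot: [0.0, 0.998, -0.061, -0.0]
force: [0.0, -0.4, -1.9]
grip_width: 0.521
grip_force: 36.9
```

```bash
python3 go.py 570 255.5 109 -7
```

```text
pos [569.  255.1 204.2] yaw -7.0 t 18.3 j [ 0.23  0.55  1.21 -0.    1.38  1.93] F [ 0.  -0.4 -1.9]
[570.0, 255.5, 109.0, -7.0] -> [0.1, -0.05, 9.52] [0.0, 0.0, -0.0]
```

>>> step_arm(increments=[[[0, 0, 4], [0, 0, 0], 35], [[0, 0, 7], [0, 0, 0], 35], [[0, 0, 9], [0, 0, 0], 35], [[0, 0, 9.5], [0, 0, 0], 35], [[0, 0, 9.5], [0, 0, 0], 35], [[0, 0, 9.5], [0, 0, 0], 80], [[0, 0, 9.5], [0, 0, 0], 80], [[0, 0, 9.5], [0, 0, 0], 80]])

```text
time_s: 19.3
eef_pos: [569.6, 255.6, 109.6]
ee_rot: [-0.0, 0.998, -0.061, 0.0]
force: [-0.0, 0.3, 0.1]
grip_width: 0.797
grip_force: 0.0
```

>>> step_arm(increments=[[[0, 0, -4], [0, 0, 0], 80], [[0, 0, -9], [0, 0, 0], 80], [[0, 0, -11], [0, 0, 0], 80], [[0, 0, -11], [0, 0, 0], 80]])

```text
time_s: 19.8
eef_pos: [570.0, 255.8, 220.7]
ee_rot: [-0.0, 0.998, -0.061, 0.001]
force: [-0.2, 0.7, -0.5]
grip_width: 0.801
grip_force: 0.0
```

```bash
python3 go.py 677.4 6.4 220 -7 677.4 6.4 150 -7 677.4 6.4 54 -7
```

```text
pos [570.  255.8 220.7] yaw -7.0 t 19.8 j [0.23 0.54 1.19 0.   1.41 1.93] F [-0.2  0.7 -0.5]
[677.4, 6.4, 220.0, -7.0] -> [13.7, 23.44, 0.08] [-0.1, -0.2, -0.0]
[677.4, 6.4, 150.0, -7.0] -> [13.68, 23.45, 7.08] [-0.1, -0.2, -0.0]
[677.4, 6.4, 54.0, -7.0] -> [13.65, 23.46, 16.68] [-0.1, -0.2, -0.0]
```

Next the small can, the white cap already confirmed in the crop at (331,87).

>>> step_arm(increments=[[[3, 5, 0], [0, 0, 0], 75], [[6, 10, 0], [0, 0, 0], 75], [[9, 15.5, 0], [0, 0, 0], 75], [[12, 21, 0], [0, 0, 0], 75], [[13.7, 23.4, 0], [0, 0, 0], 75], [[13.7, 23.4, 4], [0, 0, 0], 75], [[13.7, 23.4, 9], [0, 0, 0], 75], [[13.7, 23.4, 9], [0, 0, 0], 75]])

```text
time_s: 20.8
eef_pos: [674.6, 7.0, 124.2]
ee_rot: [-0.001, 0.998, -0.061, -0.005]
force: [-1.3, 0.9, 0.7]
grip_width: 0.75
grip_force: 0.0
```

```bash
python3 go.py 677.4 6.4 54 -7;  python3 -c "
from h import *
cap('top','t5.png');cap('scene','s5.png')
i=cv2.imread('pics/t5.png');j=cv2.imread('pics/s5.png')
a=cv2.resize(i[170:270,140:240],None,fx=4,fy=4);b=cv2.resize(j[160:260,300:400],None,fx=4,fy=4)
cv2.imwrite('pics/x5.png',np.hstack([a,b]))"
```

```text
pos [674.6   7.  124.2] yaw -7.0 t 20.8 j [-0.16  0.74  1.11  0.    1.3   1.53] F [-1.3  0.9  0.7]
[677.4, 6.4, 54.0, -7.0] -> [0.36, 0.02, 7.01] [-0.0, 0.6, -0.0]
```

View pics/x5.png

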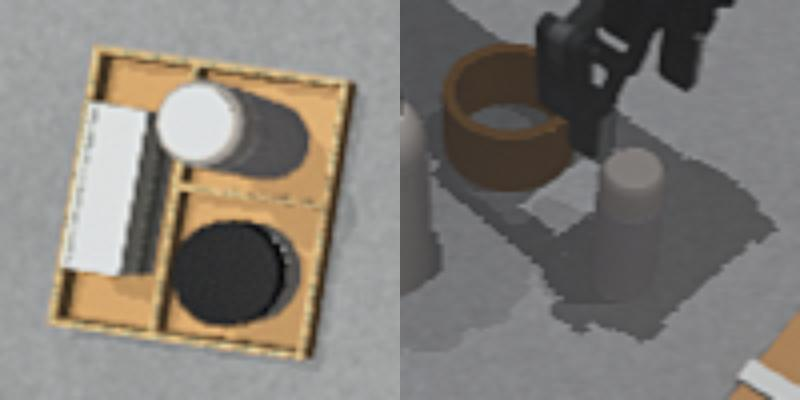

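tray3 is complete: jar (230,272), tall can top (200,122) upright with parallax, and soap (125,190). The small can is under the fingers at (630,170).

>>> step_arm(increments=[[[0, 0, 3], [0, 0, 0], 75], [[0, 0, 6], [0, 0, 0], 75], [[0, 0, 7.3], [0, 0, 0], 75], [[0, 0, 7.3], [0, 0, 0], 75], [[0, 0, 7.3], [0, 0, 0], 25], [[0, 0, 7.3], [0, 0, 0], 25], [[0, 0, 7.3], [0, 0, 0], 25], [[0, 0, 7.3], [0, 0, 0], 25]])

```text
time_s: 21.9
eef_pos: [677.8, 6.5, 58.1]
ee_rot: [0.0, 0.998, -0.061, 0.001]
force: [-0.6, -0.5, 6.7]
grip_width: 0.437
grip_force: 34.6
```

```bash
python3 go.py 677 6 240 -4 552 -314 240 -4
```

```text
pos [677.8   6.5  58.1] yaw -7.0 t 21.9 j [-0.16  0.81  1.17  0.    1.16  1.53] F [-0.6 -0.5  6.7]
[677.0, 6.0, 240.0, -4.0] -> [-0.02, 0.06, -18.19] [0.0, -0.2, -3.0]
[552.0, -314.0, 240.0, -4.0] -> [-8.52, 33.35, -18.22] [0.0, -0.2, -3.0]
```

>>> step_arm(increments=[[[0, 0, -5], [0, 0, 0], 25], [[0, 0, -10.5], [0, 0, 0], 25], [[0, 0, -16], [0, 0, 0], 25], [[-0.5, 4, -18], [0, 0, 0], 25], [[-2, 9.5, -18], [0, 0, 0], 25], [[-3.5, 15, -18], [0, 0, 0], 25], [[-5, 20.5, -18], [0, 0, -1], 25], [[-6.5, 26, -18], [0, 0, -3], 25]])

```text
time_s: 22.9
eef_pos: [579.8, -245.0, 236.7]
ee_rot: [0.0, 0.999, -0.034, 0.0]
force: [0.8, 0.3, -0.3]
grip_width: 0.435
grip_force: 35.3
```

```bash
python3 go.py 552 -314 240 -4 552 -314 130 -4
```

```text
pos [ 579.8 -245.   236.7] yaw -3.9 t 22.9 j [-0.59  0.55  1.14  0.    1.46  1.05] F [ 0.8  0.3 -0.3]
[552.0, -314.0, 240.0, -4.0] -> [-2.3, 7.07, -0.33] [0.0, -0.0, 0.1]
[552.0, -314.0, 130.0, -4.0] -> [-2.3, 7.07, 10.67] [0.0, -0.0, 0.1]
```

>>> step_arm(increments=[[[-1.5, 4, 0], [0, 0, 0], 25], [[-2.3, 7, 0], [0, 0, 0], 25], [[-2.3, 7, 3], [0, 0, 0], 25], [[-2.3, 7, 7], [0, 0, 0], 25], [[-2.3, 7, 10], [0, 0, 0], 25], [[-2.3, 7, 10], [0, 0, 0], 25], [[-2.3, 7, 10], [0, 0, 0], 25]])

```text
time_s: 23.78
eef_pos: [553.4, -312.1, 138.1]
ee_rot: [0.001, 0.999, -0.035, 0.001]
force: [0.3, -0.3, 0.4]
grip_width: 0.433
grip_force: 35.3
```

```bash
python3 go.py 552 -314 62 -4
```

```text
pos [ 553.4 -312.1  138.1] yaw -4.0 t 23.77 j [-0.7   0.63  1.26 -0.    1.25  0.94] F [ 0.3 -0.3  0.4]
[552.0, -314.0, 62.0, -4.0] -> [-0.15, 0.19, 7.61] [0.1, -0.1, -0.0]
```

>>> step_arm(increments=[[[-0.1, 0.1, 3], [0, 0, 0], 25], [[-0.1, 0.1, 6], [0, 0, 0], 25], [[-0.1, 0.1, 7.3], [0, 0, 0], 25], [[-0.1, 0.1, 7.6], [0, 0, 0], 25], [[-0.1, 0.1, 7.6], [0, 0, 0], 25], [[-0.1, 0.1, 7.6], [0, 0, 0], 25]])

```text
time_s: 24.52
eef_pos: [552.6, -313.2, 62.1]
ee_rot: [0.001, 0.999, -0.035, 0.001]
force: [-0.3, 0.0, 6.9]
grip_width: 0.437
grip_force: 35.7
```

>>> step_arm(increments=[[[0, 0, 0], [0, 0, 0], 70], [[0, 0, 0], [0, 0, 0], 70], [[0, 0, 0], [0, 0, 0], 70], [[0, 0, -4], [0, 0, 0], 70], [[0, 0, -9], [0, 0, 0], 70], [[0, 0, -14], [0, 0, 0], 70], [[0, 0, -18], [0, 0, 0], 70]])

```text
time_s: 25.4
eef_pos: [551.9, -312.6, 242.5]
ee_rot: [0.0, 0.999, -0.035, 0.001]
force: [0.8, 0.4, -0.6]
grip_width: 0.701
grip_force: 0.0
```

>>> step_arm(increments=[[[-6, 4, 0], [0, 0, 0], 70], [[-11, 7, 0], [0, 0, 0], 70], [[-16, 10, 0], [0, 0, 0], 70], [[-22, 12, 0], [0, 0, 0], 70], [[-28, 14, 0], [0, 0, 0], 70], [[-28, 14, 0], [0, 0, 0], 70], [[-28, 14, 0], [0, 0, 0], 70]])

```text
time_s: 26.28
eef_pos: [262.9, -432.8, 240.4]
ee_rot: [0.0, 0.999, -0.035, 0.0]
force: [0.6, 0.4, -0.2]
grip_width: 0.701
grip_force: 0.0
```

```bash
python3 go.py;  python3 -c "
from h import *
cap('top','t6.png');cap('scene','s6.png')
i=cv2.imread('pics/t6.png');j=cv2.imread('pics/s6.png')
a=cv2.resize(i[180:280,410:510],None,fx=4,fy=4);b=cv2.resize(j[240:340,150:250],None,fx=4,fy=4)
cv2.imwrite('pics/x6.png',np.hstack([a,b]))"
```

```text
pos [ 262.9 -432.8  240.4] yaw -4.0 t 26.27 j [-1.26  0.26  1.54  0.    1.34  0.38] F [ 0.6  0.4 -0.2]
```

View pics/x6.png

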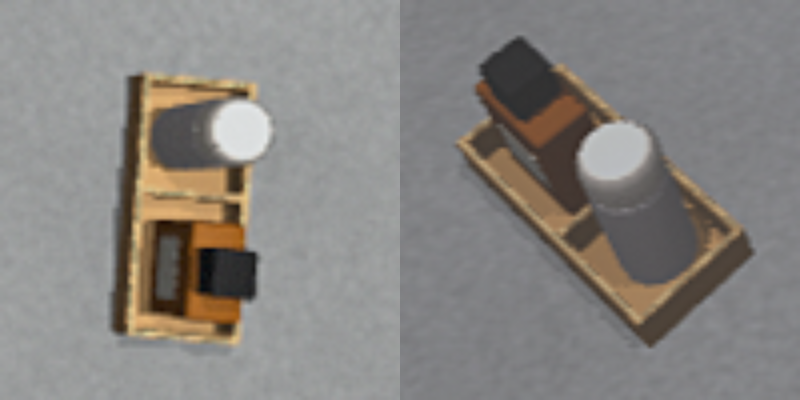

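View pics/t6.png

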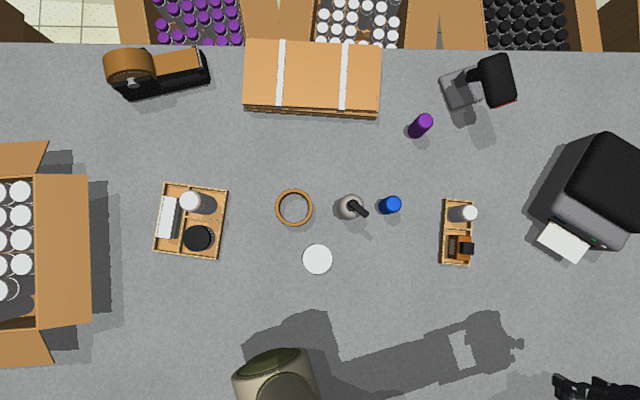

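All five items stand upright in their cells: small can (466,213), perfume (462,246), jar (199,238), tall can (190,201) and soap (168,217). The tape, pump, tin, blue can and purple can have not moved. I'm handing the job in.

```bash
python3 -c "
from h import *
print(ctrl.finish_job())"
```

```text
the job is handed in; nothing more can be done
None
```

I handed the job in at about 26 s with both gift sets made up: the last pictures show all five items upright in their cells and the bystanders where they were, but no verdict came back.

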